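# Close the specimen press with its wing nut

### The job

Close the plant specimen press: set the big red wing nut on its threaded post with the wings along the long side of the board, so that it stands on top of the thread; turn it backward (anticlockwise from above) until you feel the thread start drop, then run it forward (clockwise) all the way to its stop, so that it holds the pressing board down. Let go of it, and leave the wash bottle and the dropper bottle where they stand.

Things in the scene. Friction and masses are not known exactly. Their poses are not given: they have to be found in the camera images.
- wing_nut: Loose red wing nut, 0.13 to 0.25 kg, upright on the worktop: round barrel 61 mm across, 42 mm high, closed on top, with one upright bar (the wings) across its top, along the nut's y axis. Origin: centre of the underside; z up. Half a turn makes no difference. Bore below 42 mm wide, flared to 49 mm at the mouth.
- wings (a point): Middle of the nut's wings, 62 mm above its underside: the place to grip, across the 14 mm thickness (nut's x axis). The bar is 92 mm long, 17 mm thick at its rounded ends, and reaches from 42 to 76 mm above the underside.
- nut_pins (a point): On the nut's axis, 18 mm above its underside, at the height of the two 7 mm pins that stick into the bore from opposite sides along y: they are the nut's thread. Their undersides are 14.5 mm above the nut's underside.
- press: Fixed wooden plant press, 140 x 180 mm: base board, pile of cards, and a sprung pressing board on top. Origin: centre of its underside on the worktop; long side along its y axis. A vertical brass post, 40 mm across, rises through the middle on the origin's axis, with a coarse two-start thread (see post_top and seat).
- post_top (a point): On the post's axis, 83.5 mm above the worktop: the flat tops of the thread. The nut's pins stand on them when its wings lie along the press's y axis, within 15 degrees. Clockwise a wall (5 mm higher) blocks them; after 20 to 60 degrees anticlockwise (it varies) they reach the thread start and the nut, if free to fall, falls 13 mm by its weight. A wall follows 20 degrees on.
- seat (a point): On the post's axis, 56 mm above the worktop: the free height of the pressing board's steel washer (68 mm across), where the nut's underside lands after its drop. From there clockwise the pins run under the thread to an end stop after 80 to 100 degrees; over some 55 degrees of this the nut and board go down 4 mm, the last 15 are level. Takes about 0.3 N m; it stays where left.
- pressing_board (a joint): How far the pressing board is pushed down from its free height, in m: 0 free (the washer's top, 68 mm across, is then 56 mm above the worktop), 0.004 with the nut fully run on, 0.008 at most. Spring: 4 N at the start, 1.2 N more per mm.
- wash_bottle: Bystander: white wash bottle with a red cap and bent spout, 182 mm high, at the back. Origin: centre of its underside.
- dropper_iodine: Bystander: amber dropper bottle with a red collar and black bulb, 33 mm across, 100 mm high, at the back. Origin: centre of its underside.

How it is judged (in metres and radians):
On the way, in this order (a step that is already met when the one before it is completed fails the run):
1. the nut stands upright on top of the post's thread (horizontal distance between wing_nut and post_top below 0.005 m and angle between wing_nut's own z axis and vertical below 0.15 rad and z of wing_nut in the frame of post_top between -0.0175 and -0.0115 m), for 0.2 s.
2. the nut has dropped off the thread start, down to the board (horizontal distance between wing_nut and post_top below 0.005 m and z of wing_nut in the frame of post_top below -0.0235 m), for 0.1 s.
At the end, for the whole second after the job is handed in: The nut, let go and at rest, sits upright (within 0.1 rad) on the post's axis (within 5 mm) and holds the pressing board down by more than 3 mm (value of joint pressing_board above 0.003 m and horizontal distance between wing_nut and post_top below 0.005 m and angle between wing_nut's own z axis and vertical below 0.1 rad and linear speed of wing_nut below 0.02 m/s and angular speed of wing_nut below 0.2 rad/s); the robot touches nothing.
It fails at once if a bystander (wash bottle or dropper bottle) is moved by more than 30 mm or knocked over (distance of any of wash_bottle, dropper_iodine from where it was at the start of the episode above 0.03 m or angle between any of wash_bottle, dropper_iodine's own z axis and vertical above 0.5 rad).
It also fails if it takes over 58 s, if anything falls off the work surface, if the arm or the gripper's body presses on something with over 40 N, if the wrist force passes 120 N, or if a joint passes its speed limit or range.

### The arm

A 6-joint arm with a two-finger parallel gripper is mounted at the origin on a cart in front of the work surface, level with it; the furniture and walls round the work are solid. World frame = base frame: x ahead of the robot, y to its left, z up, the work surface at z = 0. Lengths are in mm, angles in rad, forces in N, time in s.
With the tool pointing down it reaches from about 375 to 975 mm from the base axis. Payload 3.8 kg.
Tool frame: the origin (TCP) lies midway between the tips of the shut fingers; the grasp point (between the pads) lies 19 mm behind it; z points along the fingers, y is the direction in which the jaws open and shut (so a half turn about z gives the same grasp; the last joint's range is limited). The gripper opens to 85 mm and grips with 20 to 120 N. Pads are 22 mm wide; open, the fingers measure 114 mm over their backs; the gripper's body (76 mm by 85 mm) begins 54 mm behind the grasp point. The pads swing forward as they close: fully open they stand 13 mm farther back than shut.
Start: joints at [1.089, 0.264, 1.604, -0, 1.274, -0.037], TCP at [290.434, 609.316, 231.28] pointing down, gripper open.
Joint ranges: [-2.63, 2.63], [-0.94, 2.18], [0.31, 2.57], [-1.31, 4.45], [0, 2.66], [-2.55, 2.55]. Speed limits (rad/s): [2.57, 2.57, 3.14, 3.14, 3.14, 3.14].

### API

Orientations are given as a rotation vector (axis times angle).
In Python, from workcell import r gives the robot as it stands.
- The arm moves only by the tool step_arm, never from a script. Its argument "motion" is a list that holds one entry, the list of rows, each a list of 5 numbers: the gripper command: -1 is shut, 1 is fully open, values between are in proportion, then the shift along the tool's x, y, z in m, then the turn about the tool's z in degrees. In form: [[[grip, tx, ty, tz, roll], ...]]. A call has exactly 8 rows; each row is the pose to reach, as a shift and turn from the pose commanded when the call began, along the tool's axes at that moment; what a row does not reach only later rows make up. A row lasts 1/8 s, in which the tool goes at most 62.5 mm and 10.7 degrees, less where a joint would pass 70% of its speed; a pose out of reach is approached as far as the arm can. A call with a gripper value outside its range is refused whole. The fingers move at their own pace and stop on an object; "force" is the grip in N (left out, the last holds). Time passes only in rows, so rows that repeat a pose let the fingers close, or fill a call up. It gives the time, the measured TCP pose, the force and the opening at its end, in the units of the state.
- r.state(): the state, without advancing time (a new reading comes with each control period).
- r.camera(name): name is "scene" or "top"; returns a dict with "image" (420x560x3 uint8, red, green, blue), "mtx" (3x3 intrinsics, pixels), "view" (4x4, takes a point from world to camera coordinates). Camera axes: x right, y down, z forward; pixel columns grow to the right and rows downward; lengths in mm; the calibration is good to about 2 mm. A picture is of the moment at which its call begins. There is no depth.
- r.close_job(): hands the job in, once; it reports no verdict.
The state is a dict: "time_s": time; "joint_pos": joint angles; "qvel": joint speeds; "joint_efforts": joint torques, N m; "tcp_pos": TCP position; "eef_rot": TCP orientation; "force": force on the tool from outside, world axes, zero at the start; "wrist_torque": the same for the moment, N m; "opening": opening from 0.0 (shut) to 1.0 (fully open).
Only numpy, scipy, OpenCV 4.12 (cv2) and the standard library are available. Lean on these libraries where they do the work, as an engineer would, in place of code of your own. Each camera call takes 0.05 s, during which the arm holds its last target.

## Working session

There is one attempt and no reset: what is moved stays moved. The work goes in short steps, Python scripts to look and compute and a tool call to move; the robot and the scene stay as the last step left them, time stands still between calls to the robot, and variables do not carry over. Pictures are saved under pics/ and viewed, and the job is handed in when it is done.

Besides the shell and the picture viewer there is one more tool, called after "Call:" as name(argument=value, ...) on one line, values as JSON. step_arm: Moves the arm, as the interface text tells. Its arguments: {"type":"object","properties":{"motion":{"type":"array"},"force":{"type":"number"}},"required":["motion"]}

```bash
mkdir -p pics; ls
python3 - <<'E'
from workcell import r
import cv2,numpy as np
print(r.state())
for n in("scene","top"):
    c=r.camera(n); cv2.imwrite(f"pics/{n}0.png",c["image"][:,:,::-1]); print(c["mtx"],c["view"])
    np.savez(f"{n}0.npz",**c)
E
```

```text
pics
{'time_s': 0.0, 'joint_pos': array([ 1.08912029e+00,  2.64755557e-01,  1.60537138e+00, -1.82595766e-05,
        1.27370921e+00, -3.68887219e-02]), 'qvel': array([-0.00067404,  0.00049313,  0.0012805 ,  0.00175879, -0.00049645,
        0.00037803]), 'joint_efforts': array([-2.05198769e-03, -5.15106797e+01, -3.67314613e+01, -3.86487536e-04,
        1.28998450e-02, -1.81850532e-05]), 'tcp_pos': array([290.08994177, 608.67377326, 229.96183024]), 'eef_rot': array([-0.69279349, -3.06367788,  0.0034127 ]), 'force': array([-0.79224202, -0.16855967,  0.12061619]), 'wrist_torque': array([ 0.00981831, -0.0152276 , -0.00378694]), 'opening': 1.0038172040358282}
[[529.44546394   0.         280.67456892]
 [  0.         529.44546394 201.07495503]
 [  0.           0.           1.        ]] [[ 8.18098020e-01 -5.74672339e-01  2.16178783e-02 -4.84547210e+02]
 [-2.96194149e-01 -4.53284949e-01 -8.40715041e-01  2.17313831e+02]
 [ 4.92934738e-01  6.81384222e-01 -5.41046104e-01  7.87297288e+02]
 [ 0.00000000e+00  0.00000000e+00  0.00000000e+00  1.00000000e+00]]
[[527.4567643    0.         287.90309995]
 [  0.         527.4567643  210.65035491]
 [  0.           0.           1.        ]] [[ 1.85324810e-02 -9.99753184e-01  1.22523121e-02 -4.88459986e+01]
 [-9.91737202e-01 -1.99369755e-02 -1.26727420e-01  5.90880769e+02]
 [ 1.26940416e-01 -9.80250027e-03 -9.91861907e-01  1.01544921e+03]
 [ 0.00000000e+00  0.00000000e+00  0.00000000e+00  1.00000000e+00]]
```

View pics/scene0.png

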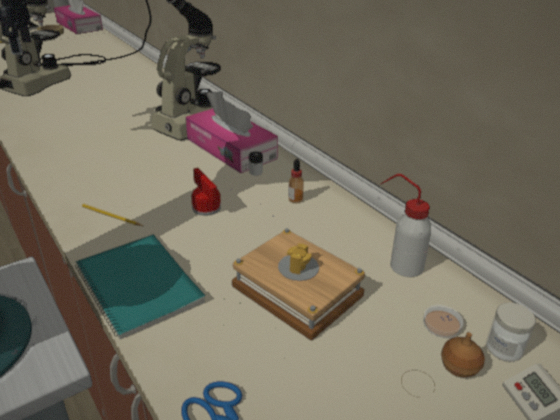

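View pics/top0.png

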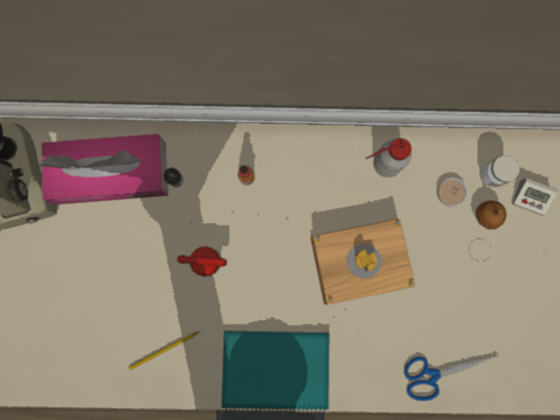

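The scene view shows the red nut at about (206,192) and the press at (298,280). In the top view the nut is at (205,262) with its wings along the image columns, the press is at (363,262), the dropper bottle at (246,174) and the wash bottle at (397,152).

```bash
cat > h.py <<'E'
import numpy as np,cv2
def ray(c,p,z):
    K,V=c["mtx"],c["view"];R,t=V[:3,:3],V[:3,3]
    o=-R.T@t; d=R.T@np.linalg.inv(K)@np.array([p[0],p[1],1.]); return o+d*(z-o[2])/d[2]
def proj(c,X):
    q=c["view"][:3,:3]@np.asarray(X,float)+c["view"][:3,3]; q=c["mtx"]@q; return q[:2]/q[2]
def tri(c1,p1,c2,p2):
    P=[c["mtx"]@c["view"][:3] for c in(c1,c2)]
    X=cv2.triangulatePoints(P[0],P[1],np.array(p1,float).reshape(2,1),np.array(p2,float).reshape(2,1));return (X[:3]/X[3]).ravel()
E
python3 - <<'E'
import numpy as np,cv2
from h import *
T=dict(np.load("top0.npz"));S=dict(np.load("scene0.npz"))
print("tcp px",proj(T,[290,609,230]))
for n,c,box in(("top",T,(310,210,420,310)),("top",T,(170,235,240,290)),("scene",S,(225,225,370,335)),("scene",S,(180,160,230,220))):
    x0,y0,x1,y1=box
    im=cv2.resize(c["image"][y0:y1,x0:x1,::-1],None,fx=5,fy=5,interpolation=cv2.INTER_CUBIC)
    cv2.imwrite(f"pics/z_{n}_{x0}.png",im)
im=T["image"];hsv=cv2.cvtColor(im,cv2.COLOR_RGB2HSV)
m=((hsv[...,0]<6)|(hsv[...,0]>174))&(hsv[...,1]>150)&(hsv[...,2]>60);m=m.astype(np.uint8)
m[:, :170]=0;m[:,240:]=0;m[:235]=0;m[290:]=0
ys,xs=np.nonzero(m);print(xs.min(),xs.max(),ys.min(),ys.max())
for r in range(ys.min(),ys.max()+1):print(r,np.nonzero(m[r])[0][[0,-1]])
E
```

```text
tcp px [-130.82088335  379.54971692]
178 225 247 275
247 [203 206]
248 [199 210]
249 [197 211]
250 [195 213]
251 [195 214]
252 [194 215]
253 [193 216]
254 [192 216]
255 [192 217]
256 [179 218]
257 [178 218]
258 [178 220]
259 [178 223]
260 [178 224]
261 [179 225]
262 [181 225]
263 [190 225]
264 [191 224]
265 [191 223]
266 [191 218]
267 [192 217]
268 [192 217]
269 [193 216]
270 [193 215]
271 [195 214]
272 [196 213]
273 [197 211]
274 [200 210]
275 [203 209]
```

View pics/z_top_310.png

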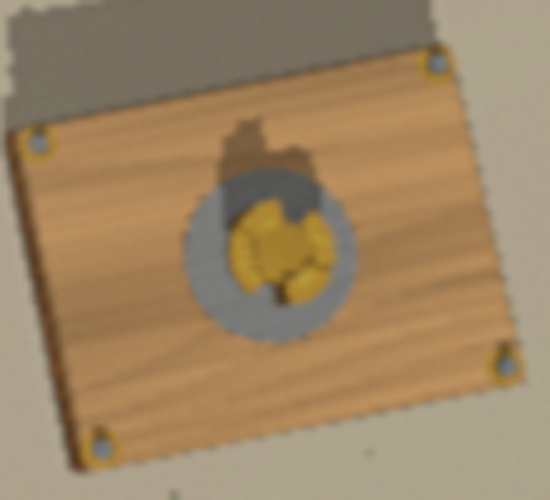

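View pics/z_top_170.png

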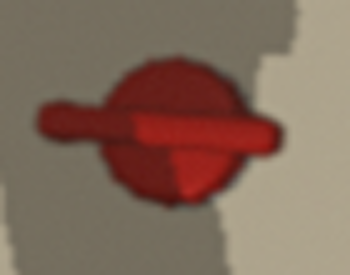

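View pics/z_scene_225.png

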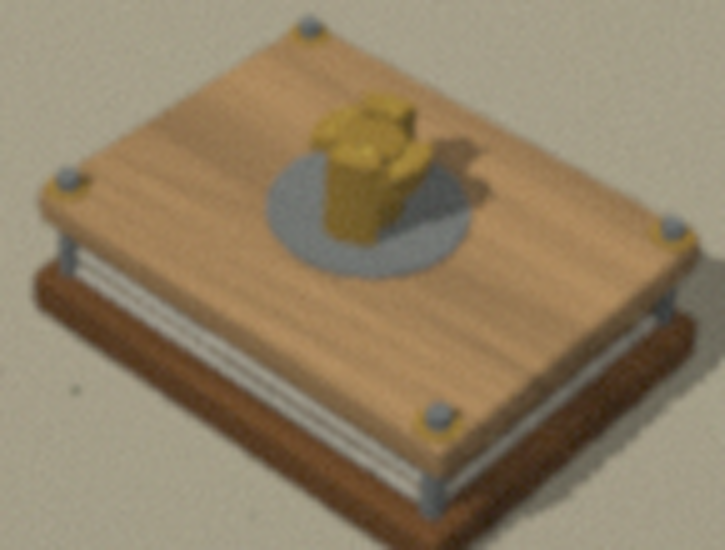

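View pics/z_scene_180.png

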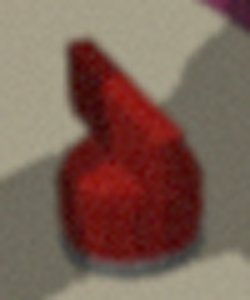

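Run:
```python
import numpy as np,cv2
from h import *
T=dict(np.load("top0.npz"));S=dict(np.load("scene0.npz"))
def px(z,b): return np.array(z)/5.+np.array(b)-0.4
# bolts top & scene order: backleft..., 
bt=[px(p,(310,210)) for p in((39,143),(436,62),(506,364),(101,447))]
bs=[px(p,(225,225)) for p in((311,28),(672,230),(440,416),(68,180))]
for a,b in zip(bt,bs):print("bolt tri",tri(T,a,S,b), ray(T,a,56))
B=np.array([ray(T,a,57) for a in bt]);print("centre57",B.mean(0), "yaw long", [np.degrees(np.arctan2(*(v)[1::-1])) for v in (B[0]-B[1],B[3]-B[2])],[np.linalg.norm(v) for v in(B[0]-B[1],B[3]-B[2],B[0]-B[3])])
# post top
print("post tri",tri(T,px((285,250),(310,210)),S,px((375,133),(225,225))),ray(T,px((285,250),(310,210)),86))
# washer: grey mask
for n,c,box in(("top",T,(340,235,390,285)),("scene",S,(270,245,330,290))):
    hsv=cv2.cvtColor(c["image"],cv2.COLOR_RGB2HSV);m=((hsv[...,1]<60)).astype(np.uint8);q=np.zeros_like(m);x0,y0,x1,y1=box;q[y0:y1,x0:x1]=m[y0:y1,x0:x1]
    q=cv2.morphologyEx(q,cv2.MORPH_OPEN,np.ones((3,3)))
    cs,_=cv2.findContours(q,0,1);k=cv2.convexHull(max(cs,key=cv2.contourArea));e=cv2.fitEllipse(k);print(n,e,ray(c,e[0],56))
# nut
im=T["image"];hsv=cv2.cvtColor(im,cv2.COLOR_RGB2HSV)
m=((hsv[...,0]<6)|(hsv[...,0]>174))&(hsv[...,1]>150)&(hsv[...,2]>60)
m[:, :170]=0;m[:,240:]=0;m[:235]=0;m[290:]=0
k=(m).astype(np.uint8); k=cv2.morphologyEx(k,cv2.MORPH_OPEN,cv2.getStructuringElement(cv2.MORPH_ELLIPSE,(15,15)))
cs,_=cv2.findContours(k,0,1);c,rr=cv2.minEnclosingCircle(cs[0]);print("barrel",c,rr,ray(T,c,42),ray(T,c,35))
xs=np.arange(178,226)
L=px((58,121),(170,235));Rr=px((264,136),(170,235))
for z in(70,76):
  l,q=ray(T,L,z),ray(T,Rr,z);print("wing ctr",(l+q)/2,"len",np.linalg.norm(l-q),"yaw",np.degrees(np.arctan2(*(l-q)[1::-1])))
# full extent
l,q=ray(T,(177.6,258.8),71),ray(T,(225.5,262),71);print((l+q)/2,np.linalg.norm(l-q))
from workcell import r
s=r.state();from scipy.spatial.transform import Rotation as R
print(R.from_rotvec(s["eef_rot"]).as_matrix().round(3))
```

```text
bolt tri [536.49407497 -95.8084239   58.61913879] [536.38342411 -95.78386626  56.        ]
bolt tri [ 571.13628528 -251.04510572   57.22536247] [ 571.24588821 -251.29353908   56.        ]
bolt tri [ 454.34761999 -277.06003109   58.12120223] [ 454.2811434  -277.53646172   56.        ]
bolt tri [ 419.72814945 -120.74559511   57.96191462] [ 419.7554422 -120.9843533   56.       ]
centre57 [ 495.38003187 -186.24439252   57.        ] yaw long [np.float64(102.63576421314995), np.float64(102.4368215731541)] [np.float64(159.21430794668996), np.float64(160.1578749277551), np.float64(119.20331143372286)]
post tri [ 495.67326401 -186.93387637   88.14544386] [ 495.47838639 -187.0926857    86.        ]
top ((363.5643005371094, 260.6266174316406), (33.534786224365234, 34.42171859741211), 129.07986450195312) [ 494.50737837 -186.00122254   56.        ]
scene ((298.0797119140625, 266.8912658691406), (25.953371047973633, 40.73038101196289), 92.95989227294922) [ 494.49488602 -187.0633328    56.        ]
barrel (204.5, 261.0) 14.8071928024292 [488.3576623  124.33831561  42.        ] [488.56184786 125.35695844  35.        ]
wing ctr [488.77340773 125.45382886  70.        ] len 78.81617856328744 yaw 86.93477509465713
wing ctr [488.59108909 124.54995538  76.        ] len 78.34919567108577 yaw 86.93477509465716
[488.54403528 125.76827669  71.        ] 91.49101903492587
[[-0.903  0.43  -0.001]
 [ 0.43   0.903 -0.002]
 [ 0.    -0.002 -1.   ]]
```

```bash
cat >> h.py <<'E'
def go(X,yaw=None):
    from workcell import r
    from scipy.spatial.transform import Rotation as Ro
    s=r.state();M=Ro.from_rotvec(s["eef_rot"]).as_matrix()
    y=np.degrees(np.arctan2(M[1,1],M[0,1]))
    print("t",round(s["time_s"],2),"tcp",s["tcp_pos"].round(1),"jawyaw",y.round(1),"tilt",M[:,2].round(3),"F",s["force"].round(1),"Tq",s["wrist_torque"].round(2),"open",round(s["opening"],3),"q",s["joint_pos"].round(2))
    print("shift mm",(M.T@(np.array(X)-s["tcp_pos"])).round(1),"roll",None if yaw is None else (y-yaw).round(1))
E
python3 -c "
from h import *;go([488.6,125.3,130],-3)"
```

```text
t 0.1 tcp [290.1 608.7 230.1] jawyaw 64.5 tilt [-0.001 -0.002 -1.   ] F [-0.4 -0.9  0. ] Tq [-0.02  0.02 -0.01] open 1.0 q [ 1.09  0.26  1.61 -0.    1.27 -0.04]
shift mm [-387.2 -350.8  100.8] roll 67.5
```

Call:
step_arm(motion=[[[1,-0.048,-0.044,0.012,9],[1,-0.097,-0.088,0.025,18],[1,-0.145,-0.132,0.037,27],[1,-0.194,-0.175,0.05,36],[1,-0.242,-0.219,0.062,45],[1,-0.29,-0.263,0.075,54],[1,-0.339,-0.307,0.088,63],[1,-0.387,-0.351,0.1,67.5]]], force=60)

```text
time_s: 1.1
tcp_pos: [477.1, 153.1, 136.7]
eef_rot: [2.282, 2.159, 0.0]
force: [1.1, 1.3, 0.2]
opening: 0.998
```

```bash
python3 -c "
from h import *;go([488.6,125.3,47],-3)"
```

```text
t 1.1 tcp [477.1 153.1 136.7] jawyaw -3.2 tilt [ 0.  0. -1.] F [1.1 1.3 0.2] Tq [ 0.02 -0.02  0.01] open 0.998 q [0.26 0.02 2.07 0.   1.06 0.32]
shift mm [-27.2  13.   89.7] roll -0.2
```

Call:
step_arm(motion=[[[1,0,0,0,0],[1,0,0,0,0],[1,0,0,0,0],[1,0,0,0,0],[1,0,0,0,0],[1,0,0,0,0],[1,0,0,0,0],[1,0,0,0,0]]])

```text
time_s: 2.1
tcp_pos: [476.9, 155.1, 137.2]
eef_rot: [2.278, 2.163, 0.0]
force: [-0.5, 0.5, -0.8]
opening: 0.997
```

```bash
python3 -c "
from h import *;go([488.6,125.3,47],-3)
from workcell import r
c=r.camera('top');cv2.imwrite('pics/t1.png',c['image'][:,:,::-1])"
```

```text
t 2.1 tcp [476.9 155.1 137.2] jawyaw -3.0 tilt [ 0. -0. -1.] F [-0.5  0.5 -0.8] Tq [-0.06 -0.02  0.02] open 0.997 q [ 0.26  0.02  2.07 -0.    1.06  0.32]
shift mm [-29.1  13.2  90.2] roll 0.0
```

View pics/t1.png

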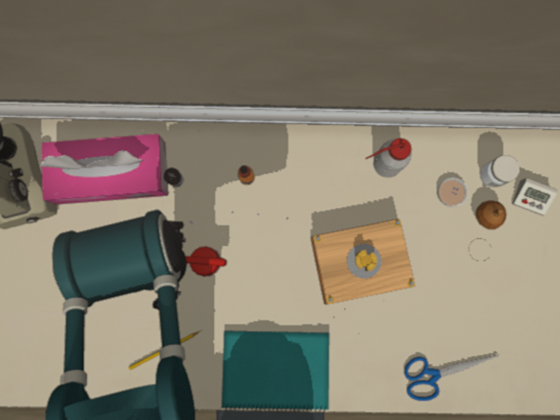

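Call:
step_arm(motion=[[[1,-0.01,0.004,0,0],[1,-0.02,0.009,0,0],[1,-0.029,0.013,0.01,0],[1,-0.029,0.013,0.025,0],[1,-0.029,0.013,0.04,0],[1,-0.029,0.013,0.05,0],[1,-0.029,0.013,0.05,0],[1,-0.029,0.013,0.05,0]]])

```text
time_s: 3.15
tcp_pos: [488.6, 125.7, 87.4]
eef_rot: [2.278, 2.163, 0.001]
force: [-0.4, -0.1, 0.2]
opening: 0.999
```

```bash
python3 -c "
from h import *;go([488.6,125.3,47],-3)
from workcell import r
c=r.camera('scene');cv2.imwrite('pics/s1.png',c['image'][:,:,::-1])"
```

```text
t 3.15 tcp [488.6 125.7  87.4] jawyaw -3.0 tilt [ 0.  0. -1.] F [-0.4 -0.1  0.2] Tq [ 0.06  0.02 -0.02] open 0.999 q [0.2  0.08 2.1  0.   0.96 0.25]
shift mm [-0.4 -0.  40.4] roll 0.0
```

View pics/s1.png

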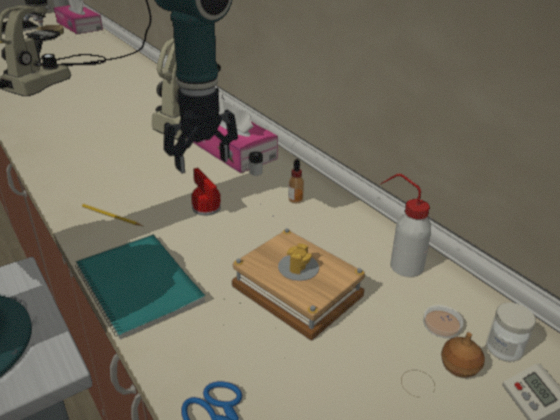

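The gripper hangs open, centred over the nut at (206,192). I'll lower it and grip.

Call:
step_arm(motion=[[[1,0,0,0.015,0],[1,0,0,0.03,0],[1,0,0,0.04,0],[0,0,0,0.04,0],[-0.5,0,0,0.04,0],[-1,0,0,0.04,0],[-1,0,0,0.04,0],[-1,0,0,0.04,0]]], force=60)

```text
time_s: 4.2
tcp_pos: [488.9, 125.5, 47.7]
eef_rot: [2.278, 2.162, 0.001]
force: [0.7, 0.5, 0.4]
opening: 0.149
```

```bash
python3 -c "
from h import *;go([488.6,125.3,47],-3)"
```

```text
t 4.2 tcp [488.9 125.5  47.7] jawyaw -3.0 tilt [ 0.001  0.    -1.   ] F [0.7 0.5 0.4] Tq [-0.07 -0.08  0.02] open 0.149 q [ 0.2   0.14  2.13 -0.    0.87  0.25]
shift mm [-0.2 -0.3  0.7] roll 0.0
```

Call:
step_arm(motion=[[[-1,0,0,-0.01,0],[-1,0,0,-0.03,0],[-1,0,0,-0.05,0],[-1,0,0,-0.07,0],[-1,0,0,-0.09,0],[-1,0,0,-0.11,0],[-1,0,0,-0.11,0],[-1,0,0,-0.11,0]]])

```text
time_s: 5.2
tcp_pos: [487.8, 125.3, 156.6]
eef_rot: [-2.278, -2.163, 0.001]
force: [-0.7, 0.1, -1.3]
opening: 0.151
```

```bash
python3 -c "
from h import *;go([495.2,-186.6,157],12.5)
from workcell import r
for n in('top','scene'):
  c=r.camera(n);cv2.imwrite('pics/lift_%s.png'%n,c['image'][:,:,::-1])"
```

```text
t 5.2 tcp [487.8 125.3 156.6] jawyaw -3.0 tilt [-0.001 -0.    -1.   ] F [-0.7  0.1 -1.3] Tq [-0.03 -0.09 -0.  ] open 0.151 q [ 0.2   0.    2.04 -0.    1.1   0.25]
shift mm [-3.111e+02  2.360e+01 -3.000e-01] roll -15.5
```

View pics/lift_scene.png

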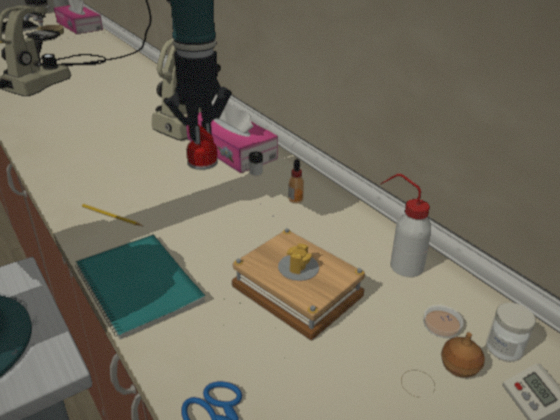

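The nut is lifted upright at (202,152). Next I carry it over to the press.

Call:
step_arm(motion=[[[-1,-0.025,0.002,0,-2],[-1,-0.065,0.005,0,-4],[-1,-0.105,0.008,0,-6],[-1,-0.145,0.011,0,-8],[-1,-0.185,0.014,0,-10],[-1,-0.225,0.017,0,-12],[-1,-0.265,0.02,0,-14],[-1,-0.295,0.022,0,-15.5]]])

```text
time_s: 6.3
tcp_pos: [494.2, -171.8, 156.0]
eef_rot: [-1.965, -2.449, 0.001]
force: [0.0, 0.4, -0.8]
opening: 0.154
```

```bash
python3 -c "
from h import *;go([495.2,-186.6,157],12.5)"
```

```text
t 6.3 tcp [ 494.2 -171.8  156. ] jawyaw 12.5 tilt [-0.002  0.001 -1.   ] F [ 0.   0.4 -0.8] Tq [-0.02 -0.01 -0.05] open 0.154 q [-0.38  0.04  2.01 -0.    1.1  -0.6 ]
shift mm [-14.7  -2.2  -1. ] roll 0.0
```

Call:
step_arm(motion=[[[-1,-0.005,-0.001,0,0],[-1,-0.01,-0.002,0,0],[-1,-0.0145,-0.002,0.003,0],[-1,-0.0145,-0.002,0.006,0],[-1,-0.0145,-0.002,0.01,0],[-1,-0.0145,-0.002,0.01,0],[-1,-0.0145,-0.002,0.01,0],[-1,-0.0145,-0.002,0.01,0]]])

```text
time_s: 7.3
tcp_pos: [496.3, -184.9, 147.4]
eef_rot: [1.966, 2.45, 0.0]
force: [-0.3, 0.5, -2.6]
opening: 0.151
```

```bash
python3 -c "
from h import *;go([495.2,-186.6,116.7],12.5)
from workcell import r
for n,(a,b,x,y) in dict(top=(310,210,420,310),scene=(225,180,370,300)).items():
  c=r.camera(n);np.savez(n+'1.npz',**c);cv2.imwrite('pics/pre_%s.png'%n,cv2.resize(c['image'][b:y,a:x,::-1],None,fx=5,fy=5,interpolation=cv2.INTER_CUBIC))"
```

```text
t 7.3 tcp [ 496.3 -184.9  147.4] jawyaw 12.5 tilt [ 0. -0. -1.] F [-0.3  0.5 -2.6] Tq [-0.    0.04  0.02] open 0.151 q [-0.4   0.06  2.   -0.    1.08 -0.62]
shift mm [-1.4 -1.5 30.7] roll 0.0
```

View pics/pre_scene.png

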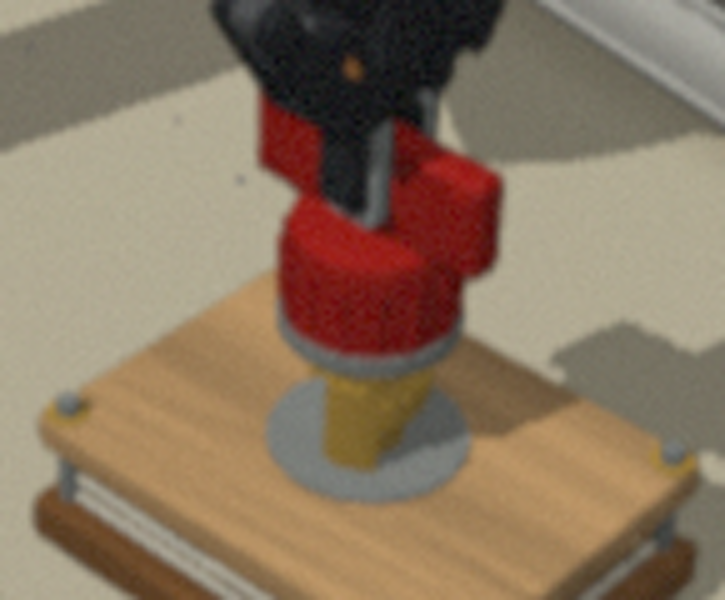

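View pics/pre_top.png

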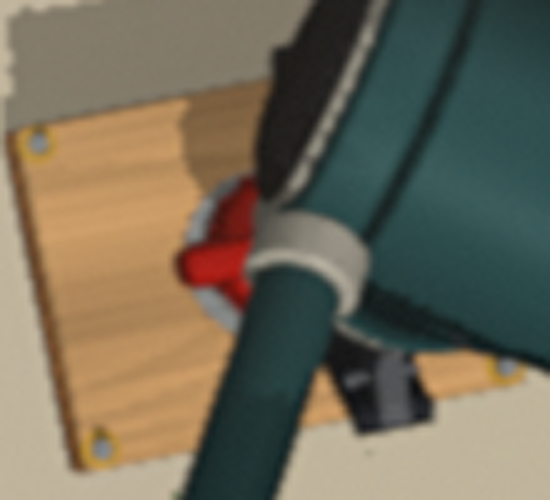

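```bash
python3 -c "
from h import *;c=dict(np.load('scene1.npz'));print(ray(c,(298.6,244),99.7),proj(c,(496.3,-184.9,99.7)),proj(c,(495.2,-186.6,99.7)))
for a in (-1,1):
  pass
t=np.linspace(0,6.28,200);P=np.array([proj(c,(496.3+30.5*np.cos(a),-184.9+30.5*np.sin(a),99.7)) for a in t]);P=(P-[225,180]+.4)*5;print(P.min(0),P.max(0))"
```

```text
[ 496.63731188 -182.70697255   99.7       ] [299.24659891 244.76346544] [299.33170806 245.53351263]
[278.49102386 269.62730659] [468.06354149 385.49354853]
```

Call:
step_arm(motion=[[[-1,-0.0014,-0.0015,0,0],[-1,-0.0014,-0.0015,0.004,0],[-1,-0.0014,-0.0015,0.008,0],[-1,-0.0014,-0.0015,0.011,0],[-1,-0.0014,-0.0015,0.014,0],[-1,-0.0014,-0.0015,0.017,0],[-1,-0.0014,-0.0015,0.02,0],[-1,-0.0014,-0.0015,0.02,0]]])

```text
time_s: 8.4
tcp_pos: [494.8, -186.5, 126.8]
eef_rot: [-1.966, -2.45, 0.0]
force: [-0.2, -0.4, -1.0]
opening: 0.151
```

```bash
python3 -c "
from h import *;go([495.2,-186.6,116.7],12.5)"
```

```text
t 8.4 tcp [ 494.8 -186.5  126.8] jawyaw 12.5 tilt [-0.001  0.    -1.   ] F [-0.2 -0.4 -1. ] Tq [0.03 0.03 0.  ] open 0.151 q [-0.41  0.08  2.02  0.    1.04 -0.63]
shift mm [-0.2  0.4 10.1] roll 0.0
```

Call:
step_arm(motion=[[[-1,0,0,0.001,0],[-1,0,0,0.002,0],[-1,0,0,0.003,0],[-1,0,0,0.004,0],[-1,0,0,0.005,0],[-1,0,0,0.006,0],[-1,0,0,0.007,0],[-1,0,0,0.007,0]]])

```text
time_s: 9.4
tcp_pos: [495.1, -186.8, 120.2]
eef_rot: [1.966, 2.45, -0.0]
force: [0.4, -1.7, -2.5]
opening: 0.156
```

```bash
python3 -c "
from h import *;go([495.2,-186.6,116.7],12.5)"
```

```text
t 9.4 tcp [ 495.1 -186.8  120.2] jawyaw 12.5 tilt [ 0. -0. -1.] F [ 0.4 -1.7 -2.5] Tq [-0.24 -0.11  0.  ] open 0.156 q [-0.41  0.09  2.03 -0.    1.03 -0.63]
shift mm [0.2 0.1 3.5] roll 0.0
```

Call:
step_arm(motion=[[[-1,0,0,0.0005,0],[-1,0,0,0.001,0],[-1,0,0,0.0015,0],[-1,0,0,0.002,0],[-1,0,0,0.0025,0],[-1,0,0,0.003,0],[-1,0,0,0.0035,0],[-1,0,0,0.0035,0]]])

```text
time_s: 10.4
tcp_pos: [495.1, -186.7, 116.7]
eef_rot: [1.966, 2.45, -0.0]
force: [1.1, -1.9, -0.7]
opening: 0.149
```

```bash
python3 -c "
from h import *;go([495.2,-186.6,116.7],12.5)"
```

```text
t 10.4 tcp [ 495.1 -186.7  116.7] jawyaw 12.5 tilt [ 0. -0. -1.] F [ 1.1 -1.9 -0.7] Tq [-0.49 -0.19  0.02] open 0.149 q [-0.41  0.09  2.03 -0.    1.02 -0.63]
shift mm [0.1 0.1 0. ] roll 0.0
```

Call:
step_arm(motion=[[[-1,-0.0003,0,0,0],[-1,-0.0005,0,0,0],[-1,-0.0007,0,0,0],[-1,-0.0007,0,0.0005,0],[-1,-0.0007,0,0.001,0],[-1,-0.0007,0,0.0015,0],[-1,-0.0007,0,0.0015,0],[-1,-0.0007,0,0.0015,0]]])

```text
time_s: 11.4
tcp_pos: [495.1, -187.1, 116.1]
eef_rot: [-1.966, -2.45, -0.0]
force: [-2.1, 1.4, 7.0]
opening: 0.156
```

```bash
python3 -c "
from h import *;go([495.2,-186.6,116.7],12.5)"
```

```text
t 11.4 tcp [ 495.1 -187.1  116.1] jawyaw 12.5 tilt [-0.  0. -1.] F [-2.1  1.4  7. ] Tq [0.3  0.46 0.04] open 0.156 q [-0.41  0.09  2.03  0.    1.02 -0.63]
shift mm [ 0.4  0.2 -0.6] roll 0.0
```

Call:
step_arm(motion=[[[-1,0,0,0,-2],[-1,0,0,0,-4],[-1,0,0,0,-6],[-1,0,0,0,-8],[-1,0,0,0,-11],[-1,0,0,0,-14],[-1,0,0,0,-17],[-1,0,0,0,-17]]])

```text
time_s: 12.4
tcp_pos: [496.0, -187.5, 116.2]
eef_rot: [1.582, 2.712, 0.001]
force: [-0.6, 0.5, 5.2]
opening: 0.153
```

```bash
python3 -c "
from h import *;go([495.2,-186.6,116.7],12.5)"
```

```text
t 12.4 tcp [ 496.  -187.5  116.2] jawyaw 29.5 tilt [ 0.002 -0.001 -1.   ] F [-0.6  0.5  5.2] Tq [ 0.11 -0.    0.05] open 0.153 q [-0.41  0.09  2.03  0.    1.02 -0.92]
shift mm [ 1.2 -0.3 -0.5] roll 17.0
```

Call:
step_arm(motion=[[[-1,0,0,0,-2],[-1,0,0,0,-4],[-1,0,0,0,-6],[-1,0,0,0,-8],[-1,0,0,0,-10],[-1,0,0,0.0005,-10],[-1,0,0,0.001,-10],[-1,0,0,0.001,-10]]])

```text
time_s: 13.4
tcp_pos: [496.2, -187.5, 116.0]
eef_rot: [1.341, 2.839, 0.001]
force: [-0.9, 0.6, 10.0]
opening: 0.155
```

```bash
python3 -c "
from h import *;go([495.2,-186.6,116.7],12.5)"
```

```text
t 13.4 tcp [ 496.2 -187.5  116. ] jawyaw 39.4 tilt [ 0.002 -0.001 -1.   ] F [-0.9  0.6 10. ] Tq [0.19 0.28 0.02] open 0.155 q [-0.41  0.09  2.03  0.    1.02 -1.1 ]
shift mm [ 1.4 -0.2 -0.7] roll 26.9
```

Call:
step_arm(motion=[[[-1,0,0,0,-2],[-1,0,0,0,-4],[-1,0,0,0,-6],[-1,0,0,0,-8],[-1,0,0,0,-10],[-1,0,0,0,-10],[-1,0,0,0,-10],[-1,0,0,0,-10]]])

```text
time_s: 14.4
tcp_pos: [496.9, -187.3, 116.0]
eef_rot: [1.088, 2.943, 0.002]
force: [-0.3, 2.4, 7.7]
opening: 0.151
```

```bash
python3 -c "
from h import *;go([495.2,-186.6,116.7],12.5)"
```

```text
t 14.4 tcp [ 496.9 -187.3  116. ] jawyaw 49.4 tilt [ 0.004 -0.    -1.   ] F [-0.3  2.4  7.7] Tq [ 0.4  -0.09 -0.02] open 0.151 q [-0.41  0.09  2.03  0.    1.02 -1.27]
shift mm [ 1.8 -0.6 -0.7] roll 36.9
```

Call:
step_arm(motion=[[[-1,0,0,0,-2],[-1,0,0,0,-4],[-1,0,0,0,-6],[-1,0,0,0,-8],[-1,0,0,0,-10],[-1,0,0,0,-10],[-1,0,0,0,-10],[-1,0,0,0,-10]]])

```text
time_s: 15.4
tcp_pos: [496.1, -187.8, 115.1]
eef_rot: [0.827, 3.029, -0.001]
force: [1.5, -0.5, 5.7]
opening: 0.151
```

```bash
python3 -c "
from h import *;go([495.2,-186.6,116.7],12.5)"
```

```text
t 15.4 tcp [ 496.1 -187.8  115.1] jawyaw 59.4 tilt [ 0.002 -0.001 -1.   ] F [ 1.5 -0.5  5.7] Tq [ 0.03 -0.11  0.07] open 0.151 q [-0.41  0.09  2.03 -0.    1.02 -1.45]
shift mm [ 1.4  0.6 -1.6] roll 46.9
```

Call:
step_arm(motion=[[[-1,0,0,0,-1],[-1,0,0,0,-2],[-1,0,0,0,-3],[-1,0,0,0,-4],[-1,0,0,0,-5],[-1,0,0,0,-6],[-1,0,0,0,-6],[-1,0,0,0,-6]]])

```text
time_s: 16.4
tcp_pos: [494.8, -187.2, 113.7]
eef_rot: [-0.666, -3.069, -0.0]
force: [1.4, -1.4, -2.4]
opening: 0.152
```

```bash
python3 -c "
from h import *;go([495.2,-186.6,116.7],12.5)"
```

```text
t 16.4 tcp [ 494.8 -187.2  113.7] jawyaw 65.5 tilt [-0.001  0.    -1.   ] F [ 1.4 -1.4 -2.4] Tq [-0.34 -0.39 -0.  ] open 0.152 q [-0.41  0.1   2.03 -0.    1.02 -1.55]
shift mm [-0.1  0.7 -3. ] roll 53.0
```

The force fell to just the nut's weight and z sank, so the pins are over the thread start. Next I lower the nut with the arm.

Call:
step_arm(motion=[[[-1,0,0,0.0015,0],[-1,0,0,0.003,0],[-1,0,0,0.0045,0],[-1,0,0,0.006,0],[-1,0,0,0.0075,0],[-1,0,0,0.009,0],[-1,0,0,0.01,0],[-1,0,0,0.01,0]]])

```text
time_s: 17.4
tcp_pos: [494.9, -187.3, 103.8]
eef_rot: [-0.666, -3.069, 0.0]
force: [1.1, -1.5, -2.6]
opening: 0.153
```

```bash
python3 -c "
from h import *;go([495.2,-186.6,103.7],12.5)"
```

```text
t 17.4 tcp [ 494.9 -187.3  103.8] jawyaw 65.5 tilt [-0.001  0.    -1.   ] F [ 1.1 -1.5 -2.6] Tq [-0.29 -0.13  0.03] open 0.153 q [-0.41  0.11  2.04 -0.    1.   -1.55]
shift mm [-0.   0.8  0.1] roll 53.0
```

Call:
step_arm(motion=[[[-1,0,0,0.001,0],[-1,0,0,0.001,2],[-1,0,0,0.001,6],[-1,0,0,0.001,10],[-1,0,0,0.001,14],[-1,0,0,0.001,17],[-1,0,0,0.001,20],[-1,0,0,0.001,20]]], force=80)

```text
time_s: 18.4
tcp_pos: [495.3, -187.2, 103.6]
eef_rot: [1.19, 2.907, 0.0]
force: [-0.6, 0.0, 2.9]
opening: 0.152
```

```bash
python3 -c "
from h import *;go([495.2,-186.6,103.7],12.5)"
```

```text
t 18.4 tcp [ 495.3 -187.2  103.6] jawyaw 45.5 tilt [ 0.  0. -1.] F [-0.6  0.   2.9] Tq [-0.05  0.03 -0.04] open 0.152 q [-0.41  0.11  2.04  0.    0.99 -1.2 ]
shift mm [ 0.5  0.4 -0.1] roll 33.0
```

Call:
step_arm(motion=[[[-1,0,0,0.0003,4],[-1,0,0,0.0006,8],[-1,0,0,0.0009,12],[-1,0,0,0.0012,16],[-1,0,0,0.0015,20],[-1,0,0,0.0018,24],[-1,0,0,0.002,28],[-1,0,0,0.002,28]]])

```text
time_s: 19.4
tcp_pos: [495.5, -187.7, 101.3]
eef_rot: [1.855, 2.534, -0.0]
force: [1.4, -2.3, 0.7]
opening: 0.149
```

```bash
python3 -c "
from h import *;go([495.2,-186.6,103.7],12.5)"
```

```text
t 19.4 tcp [ 495.5 -187.7  101.3] jawyaw 17.6 tilt [ 0.001 -0.001 -1.   ] F [ 1.4 -2.3  0.7] Tq [-0.54 -0.17 -0.09] open 0.149 q [-0.41  0.11  2.04 -0.    0.99 -0.72]
shift mm [ 1.2  0.  -2.4] roll 5.1
```

Call:
step_arm(motion=[[[-1,0,0,0.0003,4],[-1,0,0,0.0006,8],[-1,0,0,0.0009,12],[-1,0,0,0.0012,16],[-1,0,0,0.0015,20],[-1,0,0,0.0018,24],[-1,0,0,0.002,28],[-1,0,0,0.002,28]]])

```text
time_s: 20.4
tcp_pos: [495.0, -187.5, 99.7]
eef_rot: [-2.413, -2.011, 0.001]
force: [-1.4, -1.4, 4.2]
opening: 0.151
```

```bash
python3 -c "
from h import *;go([495.2,-186.6,103.7],12.5)"
```

```text
t 20.4 tcp [ 495.  -187.5   99.7] jawyaw -10.4 tilt [-0. -0. -1.] F [-1.4 -1.4  4.2] Tq [-0.29  0.45 -0.05] open 0.151 q [-0.41  0.11  2.04 -0.    0.99 -0.23]
shift mm [ 0.9 -0.  -4. ] roll -22.9
```

Call:
step_arm(motion=[[[-1,0,0,0,2],[-1,0,0,0,4],[-1,0,0,0,6],[-1,0,0,0,8],[-1,0,0,0,10],[-1,0,0,0,10],[-1,0,0,0,10],[-1,0,0,0,10]]])

```text
time_s: 21.4
tcp_pos: [495.5, -187.6, 99.7]
eef_rot: [2.579, 1.793, 0.0]
force: [-1.0, -3.6, 5.1]
opening: 0.144
```

```bash
python3 -c "
from h import *;go([495.2,-186.6,103.7],12.5)"
```

```text
t 21.4 tcp [ 495.5 -187.6   99.7] jawyaw -20.4 tilt [ 0.001 -0.001 -1.   ] F [-1.  -3.6  5.1] Tq [-0.31  0.29  0.38] open 0.144 q [-0.41  0.11  2.04 -0.    0.99 -0.05]
shift mm [ 0.8 -0.6 -4. ] roll -32.9
```

Call:
step_arm(motion=[[[-1,0,0,0,1],[-1,0,0,0,2],[-1,0,0,0,3],[-1,0,0,0,4],[-1,0,0,0,5],[-1,0,0,0,5],[-1,0,0,0,5],[-1,0,0,0,5]]])

```text
time_s: 22.4
tcp_pos: [495.5, -187.6, 99.7]
eef_rot: [2.651, 1.683, -0.001]
force: [-0.4, -1.8, 5.1]
opening: 0.148
```

```bash
python3 -c "
from h import *;go([495.2,-186.6,103.7],12.5)"
```

```text
t 22.4 tcp [ 495.5 -187.6   99.7] jawyaw -25.2 tilt [ 0.    -0.001 -1.   ] F [-0.4 -1.8  5.1] Tq [-0.13  0.22  1.52] open 0.148 q [-0.41  0.11  2.04 -0.    0.99  0.03]
shift mm [ 0.8 -0.7 -4. ] roll -37.7
```

The torque rose to 1.5 N m, so the nut is at its end stop. I'll ease back a little, let go and go up.

Call:
step_arm(motion=[[[-1,0,0,0,-1],[-1,0,0,0,-2],[-1,0,0,0,-3],[-0.5,0,0,0,-3],[0,0,0,0,-3],[0.3,0,0,0,-3],[0.3,0,0,0,-3],[0.3,0,0,0,-3]]], force=20)

```text
time_s: 23.4
tcp_pos: [495.1, -187.2, 99.1]
eef_rot: [-2.612, -1.745, 0.0]
force: [-0.5, 0.1, 0.4]
opening: 0.648
```

Call:
step_arm(motion=[[[0.3,0,0,-0.01,0],[0.3,0,0,-0.03,0],[0.3,0,0,-0.05,0],[0.3,0,0,-0.08,0],[0.3,0,0,-0.11,0],[0.3,0,0,-0.13,0],[0.3,0,0,-0.14,0],[0.3,0,0,-0.14,0]]])

```text
time_s: 24.4
tcp_pos: [495.6, -187.5, 240.1]
eef_rot: [2.611, 1.745, 0.001]
force: [-0.4, -1.0, -0.2]
opening: 0.649
```

```bash
python3 -c "
from h import *;go([495.2,-186.6,103.7],12.5)
from workcell import r
for n,(a,b,x,y) in dict(top=(310,210,420,310),scene=(225,180,370,300)).items():
  c=r.camera(n);np.savez(n+'2.npz',**c);cv2.imwrite('pics/end_%s.png'%n,cv2.resize(c['image'][b:y,a:x,::-1],None,fx=5,fy=5,interpolation=cv2.INTER_CUBIC));cv2.imwrite('pics/endf_%s.png'%n,c['image'][:,:,::-1])
"
```

```text
t 24.4 tcp [ 495.6 -187.5  240.1] jawyaw -22.5 tilt [ 0.002 -0.001 -1.   ] F [-0.4 -1.  -0.2] Tq [-0.02 -0.02 -0.04] open 0.649 q [-0.41 -0.02  1.9  -0.    1.26 -0.02]
shift mm [  0.7  -0.9 136.4] roll -35.0
```

View pics/end_scene.png

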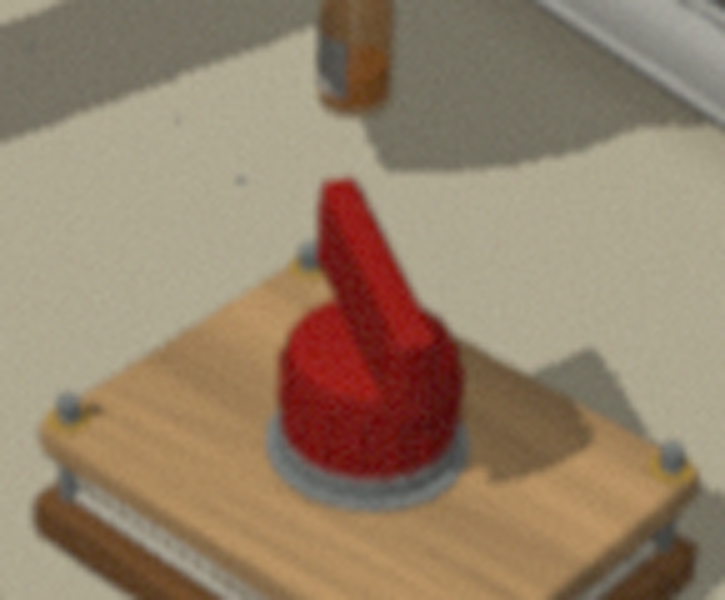

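View pics/endf_scene.png

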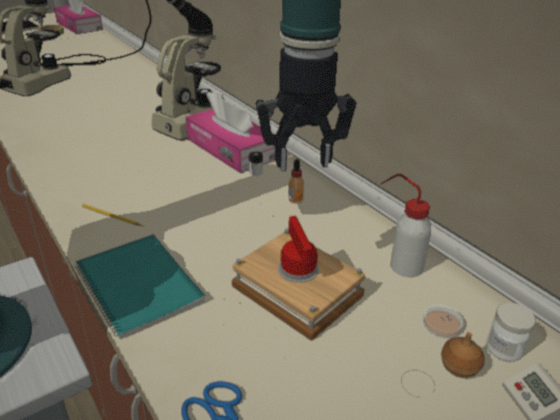

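The nut sits upright at (298,262), its wings turned past the long side. The washer's front edge is about 2 px lower than before, which is about 4 mm, and the bolt heads stand proud. Both bottles are unmoved and the gripper is clear.

```bash
python3 -c "
from workcell import r
print(r.close_job())"
```

```text
the job is handed in; nothing more can be done
None
```

The wing nut is run onto the press to its stop and let go, and the job is handed in; no verdict came back. Motion ended at 24.4 s of the 58 s allowed.

1. **Standing on the thread:** With the wings along the board's long side, the nut's underside was at about 69 mm, with 7 N of contact force.
2. **Thread start:** I turned it about 53° anticlockwise. The contact force then dropped to the nut's weight alone. I did not let the nut fall by itself. I kept hold of it and lowered it the remaining 10 mm to the washer.
3. **Run to the stop:** I turned it about 91° clockwise until the torque rose to 1.5 N m. The nut went down about 4 mm.
4. **Release:** I eased back 3° before opening the fingers, then raised the gripper 140 mm clear.

**Last checks:** In the scene picture the nut is upright on the post, the board is about 4 mm lower, and both bottles are where they stood. I saved an end picture from the top camera but did not look at it.

**Disagreement:** Just before placing, the scene view put the nut 1 to 2 mm from where the arm readings had it. That is within the calibration error, and the nut went on the post with under 3 N of side force.

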